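Nudge the carrier plate onto its locating pins

TASK

The carrier plate lies crooked on the raised dark grey shelf of the docking base. Without lifting it, push it along the shelf with your fingertips until it slides off the shelf edge and its two holes drop over the two locating pins, so that it lies flat, all the way down in the nest. Do not disturb the film roll, the bottle or the tape roll that stand around it, and leave the plate alone at the end.

Things in the scene. Friction and masses are not known exactly. Their poses are not given: they have to be found in the camera images.
- dock: docking base, fixed. Origin: on the worktop under the middle of the nest, midway between the pins. +x points from the shelf to the nest (the way the plate must go), z up. x from -53 to 67 mm: light grey nest floor, 13 mm above the worktop. 180 mm wide in y (-90 to 90). No walls; only the two pins and the step to the shelf rise from the nest floor.
- shelf_edge (a point): middle of the edge of the dark grey shelf towards the nest, at dock x = -53 mm, y = 0. The flat shelf runs from here back to dock x = -188 mm, 180 mm wide, its top 20 mm above the worktop, 7 mm above the nest floor. Note the room: a wall shelf hangs 0.43 m above the worktop from world x = 0.74 m on, so a tall wrist is clear only behind the plate and on the robot's side of it.
- plate: loose steel-grey metal carrier plate, 0.2 to 0.5 kg, 100 mm in its x, 130 mm in its y, 8 mm thick; dark pad on its thin front part. Origin: centre of its flat underside; +x to its front edge, z up. Starts on the shelf, 62 to 90 mm short of the nest, 6 to 26 mm too far to dock +y (the robot's side), up to 0.28 rad askew. Seated, its origin lies 13 mm above the dock's and its axes match the dock's.
- plate_rear (a point): middle of the top of the plate's rear edge, at plate x = -50, y = 0, z = 16 mm. The rear 35 mm of the plate is a step 16 mm thick, so the centre of mass lies 8 mm behind the origin. Pushed squarely along dock +x the plate stays level, on the shelf and the pin tops, until it drops 7 mm in the last few mm; seated, this edge is 3 mm past the shelf edge, its top 29 mm above the worktop.
- pin_left (a point): centre of the top of the steel locating pin at dock x = 0, y = +50 mm: 10 mm diameter, 6 mm tall above the nest floor, the upper 3 mm tapered to 5 mm diameter; its top is 19 mm above the worktop, 1 mm below the shelf top
- pin_right (a point): the same for the pin at dock x = 0, y = -50 mm
- hole_left (a point): centre, at the underside, of the 14 mm through hole of the plate at plate x = 0, y = +50 mm; belongs on pin_left
- hole_right (a point): the same for the hole at plate x = 0, y = -50 mm; belongs on pin_right
- parafilm: bystander: white film roll standing on the worktop beyond the nest, 62 mm diameter, 50 mm tall; origin: centre of its underside
- reagent: bystander: white bottle with orange cap, beyond the nest, 68 mm diameter, 135 mm tall; origin: centre of its underside
- tape: bystander: yellow tape roll lying flat on the robot's side of the dock, 80 mm diameter, 13 mm tall; origin: centre of its underside
Things that resemble listed ones, but are neither listed nor needed, are in the scene too. Leave any green or yellow look-alike of the plate alone.

How it is judged:
By the outcome, as a careful person would: the job done as asked, in the order asked, and still so for the second after the job is handed in, with the robot touching nothing.
It also fails if it takes over 58 s, if anything falls off the work surface, if the arm or the gripper's body presses on something with over 40 N, if the wrist force passes 120 N, or if a joint passes its speed limit or range.

ROBOT

A 6-joint arm with a two-finger parallel gripper is mounted at the origin on a cart in front of the work surface, level with it; the furniture and walls round the work are solid. World frame = base frame: x ahead of the robot, y to its left, z up, the work surface at z = 0. Lengths are in m, angles in rad, forces in N, time in s.
With the tool pointing down it reaches from about 0.425 to 0.925 m from the base axis. Payload 12.5 kg.
Tool frame: the origin (TCP) lies on the centre line of the jaws, within the pads' length; the fingertips stand 17 mm ahead of it and the grasp point (between the pads) lies 2 mm behind it (r.tip_extent is the distance from the TCP to the fingertips, in m); z points along the fingers, y is the line along which they close (so a half turn about z gives the same grasp; the last joint's range is limited). The gripper opens to 85 mm and grips with 20 to 120 N. Pads are 22 mm wide; open, the fingers measure 114 mm over their backs; the gripper's body (76 mm by 85 mm) begins 54 mm behind the grasp point. The pads swing forward as they close: fully open they stand 13 mm farther back than shut.
Start: joints at [-1.212, 0.491, 1.559, -0, 1.092, -0.106], TCP at [0.28, -0.559, 0.248] pointing down, gripper open.
Joint ranges: [-3.1, 3.1], [-0.84, 2.19], [0.05, 2.79], [-1.13, 4.28], [0.06, 2.93], [-2.69, 2.69]. Speed limits (rad/s): [2.22, 2.22, 2.79, 3.14, 3.14, 3.14].

INTERFACE

Orientations are given as a unit quaternion [x, y, z, w].
In Python, from station import r, imaging, order gives the robot as it stands.
- The arm moves only by the shell command python3 -m pendant 'ROWS'. ROWS is JSON, a list of rows, each an object of numbers: "wx", "wy", "wz": the turn, a rotation vector about the tool's x, y, z in degrees; "tx", "ty", "tz": the shift along the tool's x, y, z in mm; "hand": the opening, from 0 (shut) to 1 (fully open). In form: [{"wx": .., "wy": .., "wz": .., "tx": .., "ty": .., "tz": .., "hand": ..}, ...]. A call has 1 to 10 rows; each row shifts and turns the commanded pose from where the row before left it, along the tool's axes as they then stand; what a row does not reach is not made up. A row lasts 1/12 s, in which the tool goes at most 41.7 mm and 7.16 degrees, less where a joint would pass 70% of its speed; a pose out of reach is approached as far as the arm can. A call is refused whole if a number of a shift passes 41.7 or a number of a turn 7.16, either way. A call with a gripper value outside its range is refused whole. The fingers move at their own pace and stop on an object; the grip force is fixed at half the most. Time passes only in rows, so rows that do not move let the fingers close. It gives the time, the measured TCP pose, the force, the opening and the grip force at its end, in the units of the state.
- r.get_obs(): the state, without advancing time (a new reading comes with each control period).
- imaging.grab_frame(name): name is "scene" or "top" or "wrist"; returns a dict with "img" (420x560x3 uint8, red, green, blue), "mtx" (3x3 intrinsics, pixels), "T" (4x4, takes a point from camera to world coordinates). Camera axes: x right, y down, z forward; pixel columns grow to the right and rows downward; lengths in m; the calibration is good to about 2 mm. A picture is of the moment at which its call begins. There is no depth.
- order.job_done(): hands the job in; it is judged then, once.
The state is a dict: "clock": time; "q": joint angles; "joint_vel": joint speeds; "effort": joint torques, N m; "ee_pos": TCP position; "orientation": TCP orientation; "force": force on the tool from outside, world axes, zero at the start; "wrist_torque": the same for the moment, N m; "gripper_width": finger opening in m; "finger_force": force on a finger pad.
Only numpy, scipy, OpenCV 4.12 (cv2) and the standard library are available. Lean on these libraries where they do the work, as an engineer would, in place of code of your own. Each camera call takes 0.05 s, during which the arm holds its last target. There are 200 camera calls.

## Working session

There is one attempt and no reset: what is moved stays moved. The work goes in short steps, Python scripts to look and compute and a shell command to move; the robot and the scene stay as the last step left them, time stands still between calls to the robot, and variables do not carry over. Pictures are saved under pics/ and viewed, at most 10 in all, crops included, and the job is handed in when it is done.

```bash
mkdir -p pics
cat > h.py <<'E'
import numpy as np,cv2
from station import r,imaging,order
def grab(n,name=None):
    f=imaging.grab_frame(n)
    if name: cv2.imwrite('pics/'+name,f['img'][:,:,::-1])
    return f
def ray(f,uv,z):
    uv=np.atleast_2d(np.asarray(uv,float)); K=f['mtx'];T=f['T']
    d=np.c_[uv,np.ones(len(uv))]@np.linalg.inv(K).T@T[:3,:3].T
    o=T[:3,3]; return o+d*((z-o[2])/d[:,2])[:,None]
def proj(f,p):
    p=np.atleast_2d(p);T=f['T'];c=(p-T[:3,3])@T[:3,:3]; u=c@f['mtx'].T
    return u[:,:2]/u[:,2:]
E
python3 - <<'E'
from h import *
import pickle
fs={n:grab(n,n+'0.png') for n in('scene','top')}
pickle.dump(fs,open('f0.pkl','wb'))
for n in fs: print(n,fs[n]['T'].round(3).tolist(),fs[n]['mtx'].round(1).tolist())
print(r.get_obs(),r.tip_extent)
E
```

```text
scene [[0.564, -0.579, 0.589, -0.429], [-0.826, -0.388, 0.409, -0.643], [-0.009, -0.717, -0.697, 1.176], [0.0, 0.0, 0.0, 1.0]] [[481.6, 0.0, 279.3], [0.0, 481.6, 211.2], [0.0, 0.0, 1.0]]
top [[-0.009, -0.992, 0.128, 0.3], [-1.0, 0.009, -0.004, 0.045], [0.003, -0.128, -0.992, 1.723], [0.0, 0.0, 0.0, 1.0]] [[524.8, 0.0, 273.9], [0.0, 524.8, 209.9], [0.0, 0.0, 1.0]]
{'clock': 0.1, 'q': array([-1.21160223e+00,  4.91457694e-01,  1.55938459e+00, -7.94695581e-06,
        1.09168483e+00, -1.05596368e-01]), 'joint_vel': array([-8.26645473e-04, -6.10050710e-04, -2.24930025e-04, -4.53317458e-04,
        9.10444430e-05,  9.14617342e-04]), 'effort': array([ 4.84555465e-03, -6.19446802e+01, -2.62027037e+01, -1.52263311e-05,
        2.93690515e-03,  3.85500732e-05]), 'ee_pos': array([ 0.28010498, -0.55851884,  0.24781335]), 'orientation': array([ 9.73117015e-01,  2.30310783e-01, -6.25821000e-05, -4.63029787e-04]), 'force': array([-0.26514675,  0.71819846,  0.3921267 ]), 'wrist_torque': array([-0.03751505, -0.03477975, -0.01723689]), 'finger_force': 0.0, 'gripper_width': 0.08526856363816333} 0.017
```

View pics/top0.png

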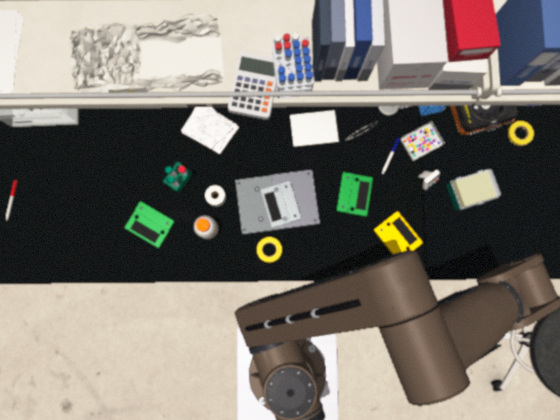

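View pics/scene0.png

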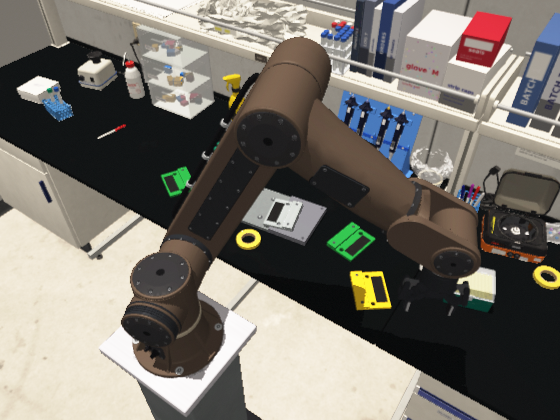

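Top view: the plate candidates are steel-grey (281,203), green (355,193), green (149,224) and yellow (398,232). I choose the grey one, which lies on the dock with a dark pad towards the nest. The dock spans (237–319, 170–234), with its nest to the left (world +y). Film roll is at (215,195), bottle at (205,227), tape at (269,249). Next is a close crop to check this, plus first estimates.

Run:
```python
from h import *
import pickle
f=pickle.load(open('f0.pkl','rb'))['top']
c=f['img'][155:265,185:335]
cv2.imwrite('pics/crop0.png',cv2.resize(c,None,fx=5,fy=5,interpolation=cv2.INTER_CUBIC)[:,:,::-1])
for n,uv,z in [('plate',(281,203),.03),('nestL',(236,180),.013),('nestR',(243,234),.013),('shR',(319,223),.02),('shL',(313,170),.02),('film',(215,195),.05),('bottle',(205,227),.135),('tape',(269,249),.013)]:
    print(n,ray(f,uv,z).round(3))
```

```text
plate [[0.541 0.014 0.03 ]]
nestL [[0.622 0.162 0.013]]
nestR [[0.443 0.139 0.013]]
shR [[ 0.476 -0.11   0.02 ]]
shL [[ 0.652 -0.093  0.02 ]]
film [[0.566 0.227 0.05 ]]
bottle [[0.455 0.247 0.135]]
tape [[0.393 0.054 0.013]]
```

View pics/crop0.png

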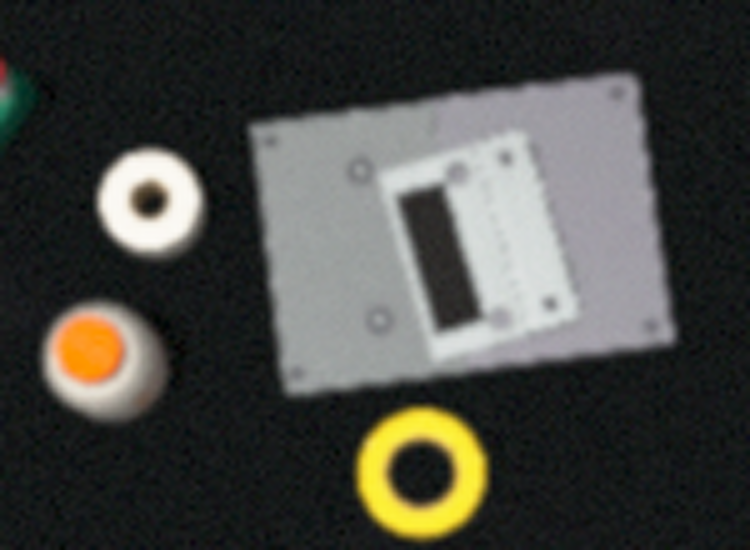

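The crop confirms the choice: grey plate, pad towards the nest, holes at crop (457,173) and (501,317), pins at (361,171) and (380,319).

```bash
cat >> h.py <<'E'
def frame(a,b,z):
    # a = left(+y) point, b = right; returns origin, x heading
    m=(a+b)/2; y=(a-b)[:2]; x=np.array([y[1],-y[0]]); return m,np.arctan2(x[1],x[0]),np.hypot(*y)
def tool():
    o=r.get_obs(); from scipy.spatial.transform import Rotation as R
    M=R.from_quat(o['orientation']).as_matrix(); return o,M
E
python3 - <<'E'
from h import *
import pickle
f=pickle.load(open('f0.pkl','rb'))['top']
px=lambda u,v:(185-.4+u/5,155-.4+v/5)
# left = robot side (lower in image)
pl,pr=ray(f,[px(380,319),px(361,171)],.019)
hl,hr=ray(f,[px(501,317),px(457,173)],.028)
for a,b in((pl,pr),(hl,hr)):
    m,h,d=frame(a,b,0);print(m.round(4),np.degrees(h).round(1),d.round(4))
md,hd,_=frame(pl,pr,0);mp,hp,_=frame(hl,hr,0)
c,s=np.cos(hd),np.sin(hd);d=(mp-md)[:2]
print('plate in dock',c*d[0]+s*d[1],-s*d[0]+c*d[1],np.degrees(hp-hd))
rear=mp[:2]-.05*np.array([np.cos(hp),np.sin(hp)]);print('rear',rear)
o,M=tool();print(M.round(3))
# target standoff: 45 mm behind rear (tcp)
t=mp[:2]-.110*np.array([np.cos(hp),np.sin(hp)]);print('target',t)
d=np.r_[t,.17]-o['ee_pos'];print('tool shift',(M.T@d*1000).round(1))
E
```

```text
[0.5418 0.0868 0.019 ] 96.9 0.0988
[0.5399 0.0158 0.028 ] 106.2 0.0991
plate in dock -0.07021389164897798 0.010450811704606475 9.298881882335596
rear [ 0.55384903 -0.03218131]
[[ 0.894  0.448 -0.   ]
 [ 0.448 -0.894  0.001]
 [ 0.    -0.001 -1.   ]]
target [ 0.57062185 -0.08978923]
tool shift [ 469.8 -288.7   78.1]
```

```bash
python3 -m pendant '[{"tx":33.6,"ty":-20.6,"wz":-5.7},{"tx":35.4,"ty":-17.2,"wz":-5.7},{"tx":37,"ty":-13.6,"wz":-5.7},{"tx":38.1,"ty":-9.9,"wz":-5.7},{"tx":38.9,"ty":-6,"wz":-5.7},{"tx":39.3,"ty":-2.1,"wz":-5.7},{"tx":39.4,"ty":1.8,"wz":-5.7}]' && python3 -m pendant '[{"tx":39,"ty":5.7,"wz":-5.7},{"tx":38.2,"ty":9.5,"wz":-5.7},{"tx":37.1,"ty":13.3,"wz":-5.7},{"tx":35.6,"ty":16.9,"wz":-5.7},{"tx":33.7,"ty":20.4,"wz":-5.7},{"tx":31.5,"ty":23.6,"wz":-5.7},{"tx":29,"ty":26.6,"wz":-5.7},{}]'
python3 - <<'E'
from h import *
o,M=tool();print(o['q'],o['ee_pos'],M.round(3))
f=grab('wrist','w1.png');print(f['T'].round(3).tolist());import pickle;pickle.dump(f,open('w1.pkl','wb'))
E
```

```text
[-1.21160223e+00  4.91457694e-01  1.55938459e+00 -7.94695581e-06
  1.09168483e+00 -1.05596368e-01] [ 0.28010498 -0.55851884  0.24781335] [[ 0.894  0.448 -0.   ]
 [ 0.448 -0.894  0.001]
 [ 0.    -0.001 -1.   ]]
[[0.449, -0.862, -0.237, 0.341], [-0.894, -0.433, -0.117, -0.528], [-0.002, 0.264, -0.964, 0.373], [0.0, 0.0, 0.0, 1.0]]validation failed for argument at $[0]...
```

View pics/w1.png

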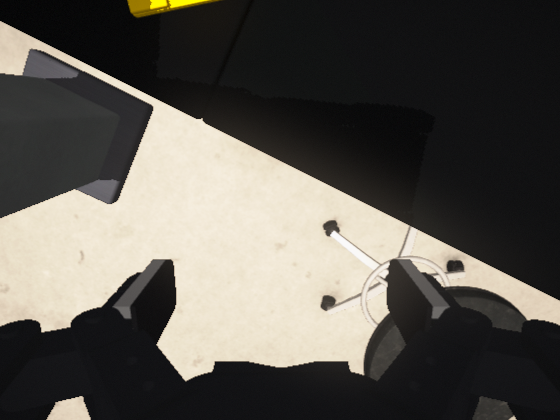

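The wrist view shows only the bench edge and the fingers at the bottom; image up is tool +x. The call was refused, probably because every key is required.

```bash
python3 -m pendant '[{"wx":0,"wy":0,"tz":0,"hand":1,"tx":33.6,"ty":-20.6,"wz":-5.7},{"wx":0,"wy":0,"tz":0,"hand":1,"tx":35.4,"ty":-17.2,"wz":-5.7},{"wx":0,"wy":0,"tz":0,"hand":1,"tx":37,"ty":-13.6,"wz":-5.7},{"wx":0,"wy":0,"tz":0,"hand":1,"tx":38.1,"ty":-9.9,"wz":-5.7},{"wx":0,"wy":0,"tz":0,"hand":1,"tx":38.9,"ty":-6,"wz":-5.7},{"wx":0,"wy":0,"tz":0,"hand":1,"tx":39.3,"ty":-2.1,"wz":-5.7},{"wx":0,"wy":0,"tz":0,"hand":1,"tx":39.4,"ty":1.8,"wz":-5.7}]' && python3 -m pendant '[{"wx":0,"wy":0,"tz":0,"hand":1,"tx":39,"ty":5.7,"wz":-5.7},{"wx":0,"wy":0,"tz":0,"hand":1,"tx":38.2,"ty":9.5,"wz":-5.7},{"wx":0,"wy":0,"tz":0,"hand":1,"tx":37.1,"ty":13.3,"wz":-5.7},{"wx":0,"wy":0,"tz":0,"hand":1,"tx":35.6,"ty":16.9,"wz":-5.7},{"wx":0,"wy":0,"tz":0,"hand":1,"tx":33.7,"ty":20.4,"wz":-5.7},{"wx":0,"wy":0,"tz":0,"hand":1,"tx":31.5,"ty":23.6,"wz":-5.7},{"wx":0,"wy":0,"tz":0,"hand":1,"tx":29,"ty":26.6,"wz":-5.7},{"wx":0,"wy":0,"tz":0,"hand":1,"tx":0,"ty":0,"wz":0},{"wx":0,"wy":0,"tz":0,"hand":1,"tx":0,"ty":0,"wz":0}]'
python3 - <<'E'
from h import *
o,M=tool();print(o['q'],o['ee_pos'],M.round(3))
f=grab('wrist','w2.png');import pickle;pickle.dump(f,open('w2.pkl','wb'))
E
```

```text
clock: 0.73
ee_pos: [0.4259, -0.3226, 0.2483]
orientation: [0.835, 0.55, -0.0, -0.0]
force: [0.7, -1.1, 0.3]
gripper_width: 0.0852
finger_force: 0.0
clock: 1.48
ee_pos: [0.5711, -0.0882, 0.2479]
orientation: [0.598, 0.802, -0.0, -0.0]
force: [-0.4, -0.0, -0.0]
gripper_width: 0.0854
finger_force: 0.0
[-2.67530628e-01  4.24574550e-01  1.67734892e+00 -1.20662899e-04
  1.04026242e+00 -5.57355491e-01] [ 0.57112037 -0.08823986  0.24786429] [[-0.286  0.958 -0.001]
 [ 0.958  0.286  0.   ]
 [ 0.    -0.001 -1.   ]]
```

View pics/w2.png

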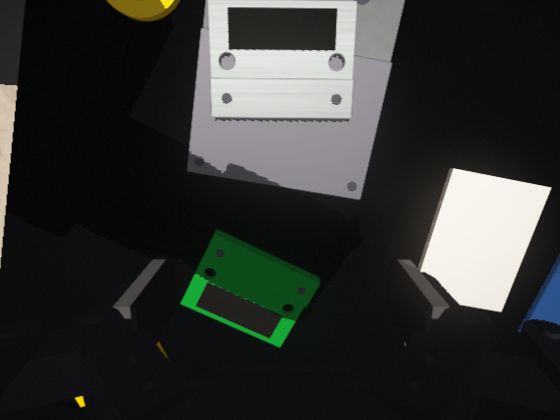

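Wrist view: plate square to the gripper with holes at (227,62) and (337,62), rear edge from (214,118) to (352,117), and rear corners of the shelf at (188,170) and (361,199).

Run:
```python
from h import *
import pickle
f=pickle.load(open('w2.pkl','rb'))
o,M=tool();print('tool hd',np.degrees(np.arctan2(M[1,0],M[0,0])))
for n,a,b,z in(('holes',(227,62),(337,62),.028),('rear',(213.5,118),(352,117),.036),('shelf',(188,170),(361,199),.02)):
    A,B=ray(f,[a,b],z); m,h,d=frame(A,B,0); print(n,m.round(4),np.degrees(h).round(1),d.round(4), (M.T@(m-o['ee_pos'])*1000).round(1))
    if n=='shelf': dk=m[:2]+.188*np.array([np.cos(h),np.sin(h)]); print('dock',dk)
```

```text
tool hd 106.47661920089152
holes [0.5425 0.0151 0.028 ] 106.6 0.1001 [108.2   2.9 219.9]
rear [ 0.5571 -0.0315  0.036 ] 107.0 0.1281 [ 59.3   3.7 211.9]
shelf [ 0.5693 -0.0976  0.02  ] 96.9 0.1785 [ -7.5  -3.3 227.9]
dock [0.54665839 0.08901594]
```

```bash
python3 -m pendant '[{"wx":0,"wy":0,"wz":0,"tz":40,"hand":1,"tx":5,"ty":1},{"wx":0,"wy":0,"wz":0,"tz":40,"hand":1,"tx":5,"ty":1},{"wx":0,"wy":0,"wz":0,"tz":40,"hand":1,"tx":5,"ty":1},{"wx":0,"wy":0,"wz":0,"tz":40,"hand":1,"tx":5,"ty":0},{"wx":0,"wy":0,"wz":0,"tz":40,"hand":1,"tx":0,"ty":0},{"wx":0,"wy":0,"wz":0,"tz":5,"hand":1,"tx":0,"ty":0},{"wx":0,"wy":0,"wz":0,"tz":0,"hand":1,"tx":0,"ty":0},{"wx":0,"wy":0,"wz":0,"tz":0,"hand":1,"tx":0,"ty":0}]'
python3 - <<'E'
from h import *
grab('wrist','w3.png')
E
```

```text
clock: 2.2
ee_pos: [0.5684, -0.071, 0.0448]
orientation: [0.599, 0.8, 0.0, 0.001]
force: [0.1, -0.4, -0.1]
gripper_width: 0.0853
finger_force: 0.0
```

View pics/w3.png

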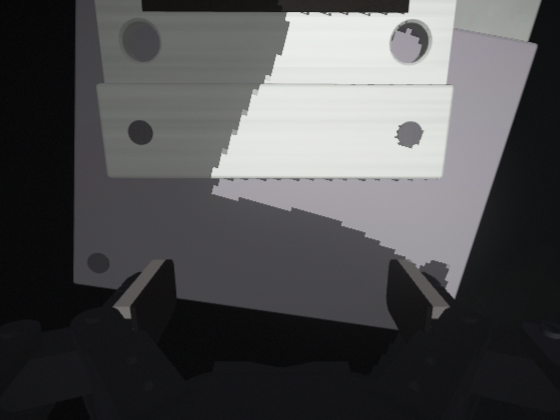

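The wrist picture shows the fingers spread evenly behind the rear edge, at (107,178) to (443,178). I'll work out the tip height from the known finger gap.

```bash
python3 - <<'E'
from h import *
f=grab('wrist');o,M=tool()
for z in(.02,.03,.035,.04,.045):
    a,b=ray(f,[(174.5,262),(388.5,262)],z); print(z,np.hypot(*(a-b)[:2]).round(4),(M.T@(a-o['ee_pos'])*1000).round(1))
A,B=ray(f,[(107,178),(443,178)],.036);m,h,d=frame(A,B,0);print((M.T@(m-o['ee_pos'])*1000).round(1),np.degrees(h-np.arctan2(M[1,0],M[0,0])),d)
E
python3 -m pendant '[{"wx":0,"wy":0,"wz":0,"tz":3,"hand":1,"tx":0,"ty":0},{"wx":0,"wy":0,"wz":0,"tz":0,"hand":1,"tx":0,"ty":0}]'
```

```text
0.02 0.0989 [ -1.7 -48.1  25.6]
0.03 0.0923 [  2.8 -44.8  15.6]
0.035 0.0891 [  5.1 -43.2  10.6]
0.04 0.0858 [  7.4 -41.5   5.6]
0.045 0.0825 [  9.7 -39.9   0.6]
[40.8 -1.1  9.7] -0.02191722717914198 0.12988446570180687
clock: 2.47
ee_pos: [0.5684, -0.0702, 0.0416]
orientation: [0.599, 0.801, 0.0, 0.001]
force: [-0.1, 0.1, 0.3]
gripper_width: 0.0854
finger_force: 0.0
```

```bash
python3 -m pendant '[{"wx":0,"wy":0,"wz":0,"tz":6,"hand":1,"tx":0,"ty":-1},{"wx":0,"wy":0,"wz":0,"tz":5,"hand":1,"tx":0,"ty":0},{"wx":0,"wy":0,"wz":0,"tz":0,"hand":1,"tx":0,"ty":0},{"wx":0,"wy":0,"wz":0,"tz":0,"hand":1,"tx":0,"ty":0}]'; python3 -m pendant '[{"wx":0,"wy":0,"wz":0,"tz":0,"hand":1,"tx":8,"ty":0},{"wx":0,"wy":0,"wz":0,"tz":0,"hand":1,"tx":8,"ty":0},{"wx":0,"wy":0,"wz":0,"tz":0,"hand":1,"tx":6,"ty":0},{"wx":0,"wy":0,"wz":0,"tz":0,"hand":1,"tx":3,"ty":0},{"wx":0,"wy":0,"wz":0,"tz":0,"hand":1,"tx":2,"ty":0},{"wx":0,"wy":0,"wz":0,"tz":0,"hand":1,"tx":2,"ty":0},{"wx":0,"wy":0,"wz":0,"tz":0,"hand":1,"tx":0,"ty":0}]'
python3 - <<'E'
from h import *
f=grab('wrist','w4.png');o,M=tool();print(o['force'])
E
```

```text
clock: 2.8
ee_pos: [0.5667, -0.0702, 0.0289]
orientation: [0.599, 0.801, -0.0, -0.0]
force: [-0.1, -0.0, -0.6]
gripper_width: 0.0854
finger_force: 0.0
clock: 3.38
ee_pos: [0.5587, -0.0421, 0.0294]
orientation: [0.599, 0.801, 0.0, 0.0]
force: [-0.0, -0.6, -0.4]
gripper_width: 0.0854
finger_force: 0.0
[-0.160988    0.99002741  0.16809855]
```

View pics/w4.png

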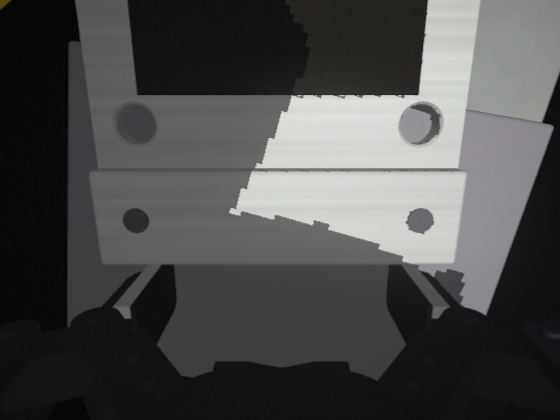

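Fingers are just behind the edge (264 px row), both sides even. Now the first part of the push: along dock +x, squaring up as it goes.

```bash
python3 -m pendant '[{"wx":0,"wy":0,"wz":0,"tz":0,"hand":1,"tx":2,"ty":0.3},{"wx":0,"wy":0,"wz":0.6,"tz":0,"hand":1,"tx":4,"ty":0.65},{"wx":0,"wy":0,"wz":0.6,"tz":0,"hand":1,"tx":4,"ty":0.6},{"wx":0,"wy":0,"wz":0.6,"tz":0,"hand":1,"tx":4,"ty":0.55},{"wx":0,"wy":0,"wz":0.6,"tz":0,"hand":1,"tx":4,"ty":0.5},{"wx":0,"wy":0,"wz":0.6,"tz":0,"hand":1,"tx":4,"ty":0.5},{"wx":0,"wy":0,"wz":0.6,"tz":0,"hand":1,"tx":4,"ty":0.45},{"wx":0,"wy":0,"wz":0.6,"tz":0,"hand":1,"tx":4,"ty":0.4},{"wx":0,"wy":0,"wz":0,"tz":0,"hand":1,"tx":0,"ty":0}]'
python3 - <<'E'
from h import *
f=grab('wrist','w5.png');o,M=tool();print(o['force'],o['ee_pos'])
import pickle;pickle.dump((f,o,M),open('w5.pkl','wb'))
E
```

```text
clock: 4.18
ee_pos: [0.5547, -0.0116, 0.0293]
orientation: [0.628, 0.778, -0.0, -0.0]
force: [0.3, 0.1, 0.6]
gripper_width: 0.0856
finger_force: 0.0
[ 0.61437973 -0.08692184 -0.48314965] [ 0.55473776 -0.01186183  0.0292426 ]
```

View pics/w5.png

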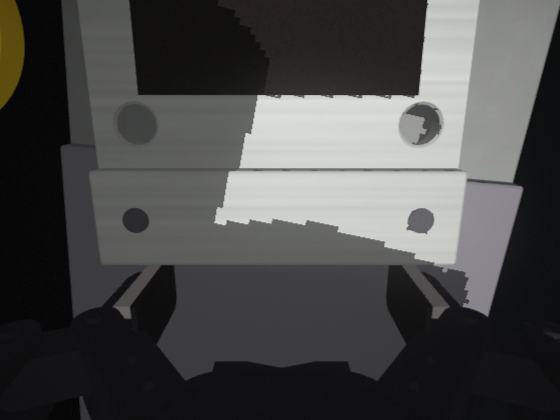

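The plate follows squarely (rear edge still on row 264, holes at (137,123) and (421,123)). The shelf-edge corners are now visible at (62,145) and (522,187), which gives plate and dock from one picture.

```bash
cat >> h.py <<'E'
def rel(f,hl,hr,sl,sr,zh=.028):
    A,B=ray(f,[hl,hr],zh);S,T=ray(f,[sl,sr],.02)
    mp,hp,dp=frame(A,B,0);ms,hs,ds=frame(S,T,0)
    d=(mp-ms)[:2];c,s=np.cos(hs),np.sin(hs)
    print('spacing',dp,ds,'plate in dock',(c*d[0]+s*d[1])*1000-53,(-s*d[0]+c*d[1])*1000,np.degrees(hp-hs),'dock hd',np.degrees(hs),'dock',ms[:2]+.053*np.array([c,s]))
E
python3 - <<'E'
from h import *
import pickle
f,o,M=pickle.load(open('w5.pkl','rb'))
rel(f,(137,123),(421,123),(62,145.5),(522,187))
print(np.degrees(np.arctan2(M[1,0],M[0,0])))
# refine shelf edge line/side rims: side edges sampled numerically
g=cv2.cvtColor(f['img'],cv2.COLOR_RGB2GRAY).astype(int)
for row in (100,120,130,160,180,200,220): print(row,g[row,50:100:2].tolist(),g[row,470:550:3].tolist())
E
```

```text
spacing 0.09899797300532927 0.17691533162199743 plate in dock -37.047100814108866 7.755931530535642 5.186762844392375 dock hd 97.04787997532216 dock [0.54521534 0.08688162]
102.24879785796986
100 [9, 5, 6, 7, 7, 9, 8, 8, 8, 48, 63, 63, 62, 63, 63, 63, 63, 63, 64, 63, 88, 94, 93, 94, 93] [150, 151, 150, 148, 148, 148, 147, 147, 147, 146, 146, 146, 145, 145, 145, 145, 145, 143, 143, 142, 141, 131, 16, 13, 14, 14, 14]
120 [9, 4, 6, 8, 8, 7, 9, 11, 6, 13, 60, 63, 63, 63, 64, 63, 62, 62, 63, 64, 64, 80, 92, 91, 92] [150, 149, 149, 149, 148, 149, 149, 148, 148, 148, 148, 147, 146, 147, 147, 145, 145, 146, 145, 142, 26, 14, 15, 16, 14, 14, 13]
130 [7, 7, 9, 6, 8, 7, 7, 9, 10, 9, 48, 63, 63, 64, 63, 64, 62, 64, 62, 62, 63, 64, 89, 92, 91] [150, 150, 149, 148, 148, 147, 147, 147, 148, 148, 149, 148, 147, 147, 147, 148, 145, 146, 145, 36, 15, 15, 14, 16, 15, 15, 12]
160 [7, 7, 9, 9, 6, 7, 58, 61, 60, 60, 60, 60, 61, 60, 59, 59, 60, 59, 61, 61, 61, 61, 61, 60, 89] [155, 153, 154, 152, 151, 151, 150, 151, 149, 150, 149, 150, 150, 150, 150, 149, 94, 16, 17, 16, 17, 17, 17, 14, 16, 16, 15]
180 [7, 7, 9, 8, 5, 7, 22, 59, 60, 60, 60, 60, 60, 59, 60, 60, 60, 60, 61, 61, 86, 94, 96, 96, 96] [70, 70, 72, 79, 84, 94, 104, 124, 137, 151, 151, 150, 152, 151, 134, 21, 21, 21, 20, 20, 16, 19, 17, 17, 16, 17, 16]
200 [11, 7, 9, 9, 6, 7, 10, 41, 61, 60, 60, 61, 61, 61, 60, 60, 60, 61, 61, 60, 61, 76, 92, 92, 93] [142, 140, 140, 140, 139, 139, 139, 139, 138, 138, 137, 138, 137, 136, 136, 135, 130, 22, 19, 19, 18, 18, 18, 16, 16, 16, 17]
220 [8, 3, 8, 8, 9, 10, 8, 8, 46, 60, 60, 60, 61, 60, 60, 61, 60, 61, 62, 61, 62, 62, 68, 91, 93] [140, 140, 139, 140, 140, 138, 138, 139, 138, 139, 137, 136, 136, 135, 135, 36, 22, 21, 21, 19, 18, 18, 16, 17, 15, 17, 16]
```

```bash
python3 -m pendant '[{"wx":0,"wy":0,"wz":0.65,"tz":0,"hand":1,"tx":3,"ty":0.6},{"wx":0,"wy":0,"wz":0.65,"tz":0,"hand":1,"tx":3,"ty":0.55},{"wx":0,"wy":0,"wz":0.65,"tz":0,"hand":1,"tx":3,"ty":0.5},{"wx":0,"wy":0,"wz":0.65,"tz":0,"hand":1,"tx":3,"ty":0.5},{"wx":0,"wy":0,"wz":0.65,"tz":0,"hand":1,"tx":3,"ty":0.45},{"wx":0,"wy":0,"wz":0.65,"tz":0,"hand":1,"tx":3,"ty":0.4},{"wx":0,"wy":0,"wz":0.65,"tz":0,"hand":1,"tx":3,"ty":0.4},{"wx":0,"wy":0,"wz":0.65,"tz":0,"hand":1,"tx":3,"ty":0.35},{"wx":0,"wy":0,"wz":0,"tz":0,"hand":1,"tx":0,"ty":0}]'
python3 - <<'E'
from h import *
f=grab('wrist','w6.png');o,M=tool();print(o['force'],o['ee_pos'],np.degrees(np.arctan2(M[1,0],M[0,0])))
import pickle;pickle.dump((f,o,M),open('w6.pkl','wb'))
E
```

```text
clock: 4.98
ee_pos: [0.5544, 0.0125, 0.0293]
orientation: [0.663, 0.749, 0.0, 0.0]
force: [0.7, 0.9, -0.7]
gripper_width: 0.0853
finger_force: 0.0
[-0.04807715 -0.93452625  0.09982138] [0.5544477  0.01224596 0.02930277] 97.03760408423864
```

View pics/w6.png

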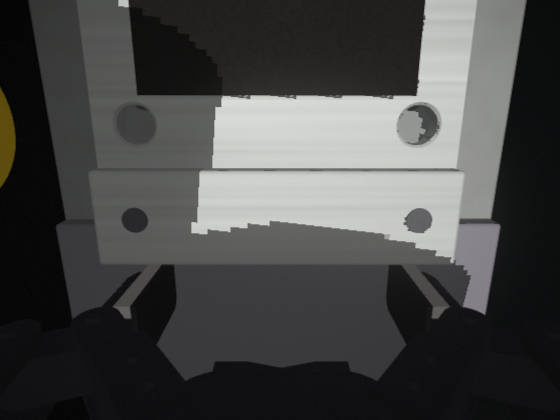

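The plate is now square to the dock and centred: shelf corners at (58,221) and (498,220), holes at (135.5,124) and (419,124).

Run:
```python
from h import *
import pickle
f,o,M=pickle.load(open('w6.pkl','rb'))
rel(f,(135.5,124),(419,124),(58,221),(498,220.5))
A,B=ray(f,[(100,264),(458,264)],.036);S,T=ray(f,[(58,221),(498,220.5)],.02)
a=(A+B)/2-o['ee_pos'];b=(S+T)/2-o['ee_pos'];print((M.T@a*1000).round(1),(M.T@b*1000).round(1))
print((A-B)[:2],(S-T)[:2])
```

```text
spacing 0.09892542615209546 0.17560370067126396 plate in dock -14.96909653813944 0.06963656549245026 -0.06322965797838537 dock hd 97.08296068304561 dock [0.54500875 0.08863778]
[12.6  0.5 -6.7] [24.   0.   9.3]
[-0.12934057 -0.01590864] [-0.17426361 -0.02165305]
```

```bash
python3 -m pendant '[{"wx":0,"wy":0,"wz":0,"tz":0,"hand":1,"tx":3,"ty":0},{"wx":0,"wy":0,"wz":0,"tz":0,"hand":1,"tx":3,"ty":0},{"wx":0,"wy":0,"wz":0,"tz":0,"hand":1,"tx":3,"ty":0},{"wx":0,"wy":0,"wz":0,"tz":0,"hand":1,"tx":2,"ty":0},{"wx":0,"wy":0,"wz":0,"tz":0,"hand":1,"tx":1,"ty":0},{"wx":0,"wy":0,"wz":0,"tz":0,"hand":1,"tx":0,"ty":0}]'
python3 -m pendant '[{"wx":0,"wy":0,"wz":0,"tz":0,"hand":1,"tx":1,"ty":0},{"wx":0,"wy":0,"wz":0,"tz":0,"hand":1,"tx":0,"ty":0}]'
python3 -m pendant '[{"wx":0,"wy":0,"wz":0,"tz":0,"hand":1,"tx":0.7,"ty":0},{"wx":0,"wy":0,"wz":0,"tz":0,"hand":1,"tx":0,"ty":0}]'
python3 - <<'E'
from h import *
import pickle
f=grab('wrist','w7.png');o,M=tool();print(o['force'],o['ee_pos']);pickle.dump((f,o,M),open('w7.pkl','wb'))
# plate rear top edge & width by threshold: bright plate in columns/rows
g=cv2.cvtColor(f['img'],cv2.COLOR_RGB2GRAY).astype(int)
g6=cv2.cvtColor(pickle.load(open('w6.pkl','rb'))[0]['img'],cv2.COLOR_RGB2GRAY).astype(int)
for G in(g6,g): print(G[240:300:3,280].tolist(),'\n',G[235,85:120:2].tolist(),G[235,440:480:2].tolist())
E
```

```text
clock: 5.53
ee_pos: [0.5529, 0.0241, 0.0293]
orientation: [0.662, 0.749, -0.0, -0.0]
force: [-0.9, -0.6, -0.2]
gripper_width: 0.0853
finger_force: 0.0
clock: 5.7
ee_pos: [0.5528, 0.0249, 0.0293]
orientation: [0.662, 0.749, -0.0, 0.0]
force: [0.2, -0.2, 0.5]
gripper_width: 0.0854
finger_force: 0.0
clock: 5.87
ee_pos: [0.5528, 0.0255, 0.0293]
orientation: [0.662, 0.749, -0.0, 0.0]
force: [-0.8, 0.6, 0.7]
gripper_width: 0.0854
finger_force: 0.0
[0.35095301 0.02097529 0.10899984] [0.55277401 0.02546205 0.02930657]
[96, 96, 96, 93, 93, 93, 92, 91, 76, 64, 63, 62, 60, 62, 62, 61, 62, 60, 61, 60] 
 [58, 58, 58, 58, 59, 59, 83, 88, 88, 88, 88, 89, 88, 88, 90, 89, 89, 89] [199, 198, 197, 198, 198, 197, 198, 198, 172, 137, 134, 135, 135, 135, 135, 135, 136, 135, 134, 134]
[97, 95, 95, 94, 93, 86, 66, 65, 65, 63, 64, 65, 63, 63, 63, 61, 62, 61, 62, 62] 
 [63, 63, 64, 64, 65, 65, 64, 65, 64, 65, 65, 77, 88, 90, 91, 91, 92, 91] [197, 198, 198, 191, 159, 153, 151, 152, 152, 151, 152, 151, 152, 151, 150, 151, 151, 151, 150, 150]
```

The plate's image narrowed by about 6 %, so it seems to have dropped. Backing off before checking.

```bash
python3 -m pendant '[{"wx":0,"wy":0,"wz":0,"tz":0,"hand":1,"tx":-5,"ty":0},{"wx":0,"wy":0,"wz":0,"tz":0,"hand":1,"tx":-20,"ty":0},{"wx":0,"wy":0,"wz":0,"tz":-30,"hand":1,"tx":-20,"ty":0},{"wx":0,"wy":0,"wz":0,"tz":-40,"hand":1,"tx":-5,"ty":0},{"wx":0,"wy":0,"wz":0,"tz":-30,"hand":1,"tx":0,"ty":0},{"wx":0,"wy":0,"wz":0,"tz":0,"hand":1,"tx":0,"ty":0},{"wx":0,"wy":0,"wz":0,"tz":0,"hand":1,"tx":0,"ty":0}]'
python3 - <<'E'
from h import *
import pickle
f=grab('wrist','w8.png');pickle.dump(f,open('w8.pkl','wb'))
E
```

```text
clock: 6.5
ee_pos: [0.5594, -0.0247, 0.1309]
orientation: [0.663, 0.749, 0.001, 0.001]
force: [0.6, 0.4, -1.2]
gripper_width: 0.0853
finger_force: 0.0
```

View pics/w8.png

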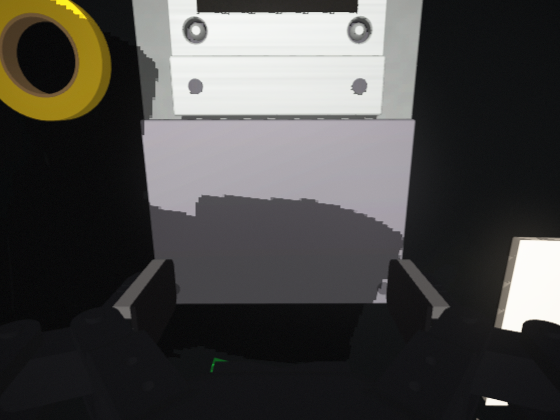

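The pins show inside both holes (195,30) and (359,30), and the rear edge (row 115) lies just past the shelf edge (row 119). A numeric check of height and level follows.

Run:
```python
from h import *
import pickle
f=pickle.load(open('w8.pkl','rb'))
S,T=ray(f,[(143,119.5),(414,119.5)],.02);print('shelf',np.linalg.norm(S-T))
for z in(.029,.036):
    a,b=ray(f,[(173.5,115),(382.5,115)],z);print('rear',z,np.linalg.norm(a-b))
a,b=ray(f,[(195,30),(359,30)],.021);print('holes z21',np.linalg.norm(a-b))
a,b=ray(f,[(195,30),(359,30)],.028);print('holes z28',np.linalg.norm(a-b))
rel(f,(195,30),(359,30),(143,119.5),(414,119.5),zh=.021)
g=cv2.cvtColor(f['img'],cv2.COLOR_RGB2GRAY).astype(int)
for r_ in (20,45,75,105): print(r_,[int(np.argmax(np.abs(np.diff(g[r_,a:b]))))+a for a,b in((160,185),(372,397))])
t=grab('top')
c=cv2.inRange(t['img'],(200,170,0),(255,255,90));n,_,st,ce=cv2.connectedComponentsWithStats(c)
print([(ce[i].round(1).tolist(),int(st[i,4])) for i in range(1,n) if st[i,4]>50])
t0=pickle.load(open('f0.pkl','rb'))['top']
d=np.abs(t['img'].astype(int)-t0['img']).sum(2)[170:262,185:232]; print('film/bottle diff',(d>120).sum(),'tape diff',(np.abs(t['img'].astype(int)-t0['img']).sum(2)[236:262,254:284]>150).sum())
```

```text
shelf 0.17577411410190513
rear 0.029 0.12996737529300426
rear 0.036 0.1259630695130718
holes z21 0.09943595140764257
holes z28 0.09647652720798232
spacing 0.09943595140764257 0.17577411410190513 plate in dock -0.17822169763252305 0.8934727741171785 0.04529339276631395 dock hd 97.02212716587997 dock [0.54573965 0.08718337]
20 [168, 384]
45 [170, 383]
75 [170, 382]
105 [173, 380]
[([520.8, 132.4], 271), ([395.7, 237.5], 894)]
film/bottle diff 1238 tape diff 518
```

Rear edge height matches 29 mm and hole height 21 mm, with the plate at (-0.2, 0.9) mm and 0.05°, so it is seated flat. The bystander differences in the top view don't count against this: the arm now covers that area, and it never went near them.

```bash
python3 -c "
from station import order
print(order.job_done())"
```

```text
the job is handed in; nothing more can be done
None
```

The carrier plate is seated flat in the nest with both holes over their pins. The robot is clear of it and the job is handed in. I couldn't confirm the film roll, bottle and tape roll in the last top view because the arm covered them, but the tool never went near them.

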